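# Put the tube stubs on their own foot plates

### The arm

A 6-joint arm with a two-finger parallel gripper is mounted at the origin on the work surface. World frame = base frame: x ahead of the robot, y to its left, z up, the work surface at z = 0. Lengths are in mm, angles in degrees, forces in N, time in s.
With the tool pointing down it reaches from about 300 to 850 mm from the base axis. Payload 4.2 kg.
Tool frame: the origin (TCP) lies midway between the tips of the shut fingers; the grasp point (between the pads) lies 19 mm behind it (env.grip_point_offset is the distance from the TCP to the grasp point, in mm); z points along the fingers, x is the direction in which the jaws open and shut, and the axes are right-handed (so a half turn about z gives the same grasp; the last joint's range is limited). The gripper opens to 91 mm and grips with 3 to 60 N. Pads are 32 mm wide; open, the fingers measure 118 mm over their backs; the gripper's body (76 mm by 178 mm) begins 60 mm behind the grasp point.
Start: joints at [-75.63, 18.312, 89.639, -0, 72.044, -1.146], TCP at [153.816, -554.061, 213.976] pointing down, gripper open.
Joint ranges: [-177.97, 177.97], [-48.28, 115.42], [12.27, 149.76], [-77.06, 257.06], [2.81, 150.46], [-146.56, 146.56]. Speed limits (degrees/s): [147.25, 147.25, 180, 180, 180, 180].

### API

Orientations are given as [roll, pitch, yaw] about the fixed x, y, z axes, in that order (R = Rz(yaw) Ry(pitch) Rx(roll)).
In Python, from workcell import env gives the robot as it stands.
- The arm moves only by the shell command python3 -m pendant 'ROWS' [FORCE]. ROWS is JSON, a list of rows, each an object with "xyz": the shift along the tool's x, y, z in m, a list of three; "roll": the turn about the tool's z in degrees; "jaw": the closure, from 0 (fully open) to 1 (shut). A call has exactly 8 rows; each row is the pose to reach, as a shift and turn from the pose commanded when the call began, along the tool's axes at that moment; what a row does not reach only later rows make up. A row lasts 1/8 s, in which the tool goes at most 62.5 mm and 10.7 degrees, less where a joint would pass 70% of its speed; a pose out of reach is approached as far as the arm can. A call with a gripper value outside its range is refused whole. The fingers move at their own pace and stop on an object; FORCE is the grip in N (left out, the last holds). Time passes only in rows, so rows that repeat a pose let the fingers close, or fill a call up. It gives the time, the measured TCP pose, the force and the opening at its end, in the units of the state.
- env.state(): the state, without advancing time (a new reading comes with each control period).
- env.grab_frame(name): name is "side" or "top" or "wrist"; returns (picture, depth): 420x560x3 uint8, blue, green, red; 420x560 float32, mm along the optical axis (not along the pixel's ray), 0 where there is no reading.
- env.camera_params(name): a dict with "camera_matrix" (3x3 intrinsics, pixels), "D" ([k1, k2, p1, p2, k3] as OpenCV has them; the pictures are not rectified), "cam_to_world" (4x4, takes a point from camera to world coordinates); the wrist camera has in their place "hand_eye" (4x4, takes a point from camera to tool coordinates, whose origin is the TCP and whose axes are the tool frame's). Camera axes: x right, y up, looking along -z (the intrinsics and any distortion apply to the point x, -y, -z); pixel columns grow to the right and rows downward; lengths in mm; the calibration is good to about 2 mm. A picture is of the moment at which its call begins: read the wrist's pose just before it. camera_params takes no time and is no camera call.
- env.job_done(): hands the job in, once; it reports no verdict.
The state is a dict: "time_s": time; "qpos": joint angles; "qvel": joint speeds; "effort": joint torques, N m; "ee_pos": TCP position; "ee_rot": TCP orientation; "force": force on the tool from outside, world axes, zero at the start; "torque": the same for the moment, N m; "gripper_width": finger opening in mm.
Only numpy, scipy, OpenCV 4.12 (cv2) and the standard library are available. Lean on these libraries where they do the work, as an engineer would, in place of code of your own. Each camera call takes 0.05 s, during which the arm holds its last target. There are 200 camera calls.

### The job

The three tube stubs have been stood on the wrong foot plates. Swap them round so that each stands upright on its own plate - square tube on the square plate, rectangular tube on the rectangular plate, pipe on the round plate - centred in the soapstone outline with its sides in line with it, ready for tacking; the empty dish is a handy spot to stand one in meanwhile. Do not topple a tube, and leave the wire brush, the welding magnet and the jar where they are.

Things in the scene. Friction and masses are not known exactly. Their poses are not given: they have to be found in the camera images.
- square_stub: Stub of square tube, 50 x 50 mm outside. x and y are square to its flat sides. Bare bright steel, open at both ends, 4 mm wall, 90 mm tall, standing upright, about 0.5 kg. Origin: centre of its underside, z up along the tube. At the start it stands, roughly centred and turned at random, on a foot plate that is not its own.
- oblong_stub: Stub of rectangular tube, 60 mm (along its x) x 40 mm (along its y) outside. Bare bright steel, open at both ends, 4 mm wall, 90 mm tall, standing upright, about 0.5 kg. Origin: centre of its underside, z up along the tube. At the start it stands, roughly centred and turned at random, on a foot plate that is not its own.
- pipe_stub: Stub of round pipe, 48 mm outside diameter. Bare bright steel, open at both ends, 4 mm wall, 90 mm tall, standing upright, about 0.4 kg. Origin: centre of its underside, z up along the tube. At the start it stands, roughly centred and turned at random, on a foot plate that is not its own.
- square_plate: Square foot plate, 100 x 100 mm, sides along its x and y. Dark mill-finish steel, 10 mm thick, lying flat on the bench and tacked to it with weld beads (it cannot move), with four bolt holes and, on its top face, the white soapstone outline of the tube that belongs there (a 55 mm square), centred. Origin: centre of its underside, so its top face is 10 mm above; z up. 
- oblong_plate: Rectangular foot plate, 120 mm (along its x) x 80 mm (along its y). Dark mill-finish steel, 10 mm thick, lying flat on the bench and tacked to it with weld beads (it cannot move), with four bolt holes and, on its top face, the white soapstone outline of the tube that belongs there (a 65 x 45 mm rectangle, its long side along the plate's), centred. Origin: centre of its underside, so its top face is 10 mm above; z up. 
- round_plate: Round foot plate, 115 mm diameter. Dark mill-finish steel, 10 mm thick, lying flat on the bench and tacked to it with weld beads (it cannot move), with four bolt holes and, on its top face, the white soapstone outline of the tube that belongs there (a 55 mm circle), centred. Origin: centre of its underside, so its top face is 10 mm above; z up. 
- dish: Empty round steel parts dish, held to the bench by the magnet in its base, so it cannot move: 130 mm across the rim, 18 mm high; flat inner floor about 105 mm across, 4 mm above the bench. A tube can be stood in it for a while. Origin: centre of its underside, z up.
- wire_brush: Loose wire scratch brush, slim wooden back and handle, about 250 mm long along its x, 26 mm wide, 37 mm high, lying bristles down; a bystander. Origin: on the bench, under about its middle.
- magnet: Loose arrow-shaped welding magnet with red steel cheeks, lying flat, about 120 mm long (along its x) by 110 mm across and 16 mm high; a bystander. Origin: on its underside, near its centre.
- paste_jar: Loose jar of nozzle paste, blue with a white lid, 64 mm across and 55 mm high; a bystander. Origin: centre of its underside.
Things that resemble listed ones, but are neither listed nor needed, are in the scene too. Leave any turquoise look-alike of the oblong_stub alone. What is shaped like the square_stub but yellow is not meant.

How it is judged (in metres and radians):
At the end, for the whole second after the job is handed in: Each tube stands released, at rest and upright (0.06 rad) on its own plate, centre within 12 mm of the plate's centre; square tube's sides within 0.18 rad of parallel to the square plate's, rectangular tube's long side within 0.18 rad of its plate's long side (horizontal distance between square_stub and square_plate below 0.012 m and z of square_stub in the frame of square_plate between 0.006 and 0.014 m and angle between each of square_stub, oblong_stub, pipe_stub's own z axis and vertical below 0.06 rad and linear speed of each of square_stub, oblong_stub, pipe_stub below 0.02 m/s and angular speed of each of square_stub, oblong_stub, pipe_stub below 0.1 rad/s and horizontal distance between oblong_stub and oblong_plate below 0.012 m and z of oblong_stub in the frame of oblong_plate between 0.006 and 0.014 m and horizontal distance between pipe_stub and round_plate below 0.012 m and z of pipe_stub in the frame of round_plate between 0.006 and 0.014 m and (angle between the x axis of square_stub and the x axis of square_plate, either way round below 0.18 rad or angle between the x axis of square_stub and the y axis of square_plate, either way round below 0.18 rad) and angle between the x axis of oblong_stub and the x axis of oblong_plate, either way round below 0.18 rad); the robot touches nothing.
It fails at once if a tube stub is toppled (angle between any of square_stub, oblong_stub, pipe_stub's own z axis and vertical above 0.6 rad).
It fails at once if the wire brush, the magnet or the jar is shifted by more than 3 cm (distance of any of wire_brush, magnet, paste_jar from where it was at the start of the episode above 0.03 m).
It also fails if it takes over 109 s, if anything falls off the work surface, if the arm or the gripper's body presses on something with over 40 N, if the wrist force passes 120 N, or if a joint passes its speed limit or range.

## Working session

There is one attempt and no reset: what is moved stays moved. The work goes in short steps, Python scripts to look and compute and a shell command to move; the robot and the scene stay as the last step left them, time stands still between calls to the robot, and variables do not carry over. Pictures are saved under pics/ and viewed, about 12 in all and at most 16, crops included, and the job is handed in when it is done.

```bash
ls; mkdir -p pics; python3 - <<'E'
from workcell import env
import cv2,numpy as np
for n in("top","side"):
    p,d=env.grab_frame(n); cv2.imwrite(f"pics/{n}0.png",p); np.save(f"{n}0d.npy",d)
    c=env.camera_params(n); print(n,np.round(c["camera_matrix"],1).tolist(),c["D"],np.round(c["cam_to_world"],3).tolist())
print(env.camera_params("wrist")); print(env.state())
E
```

```text
pics
top [[393.4, 0.0, 277.4], [0.0, 393.4, 210.9], [0.0, 0.0, 1.0]] [-0.00122577  0.          0.          0.          0.        ] [[0.024, 0.988, -0.151, 417.65], [-1.0, 0.026, 0.015, 22.967], [0.019, 0.151, 0.988, 835.746], [0.0, 0.0, 0.0, 1.0]]
side [[429.2, 0.0, 281.5], [0.0, 429.2, 208.8], [0.0, 0.0, 1.0]] [0.03543635 0.         0.         0.         0.        ] [[0.988, 0.071, -0.138, 376.601], [-0.155, 0.527, -0.835, -871.032], [0.014, 0.847, 0.532, 599.277], [0.0, 0.0, 0.0, 1.0]]
{'camera_matrix': array([[306.75105657,   0.        , 286.80437526],
       [  0.        , 306.75105657, 200.65116986],
       [  0.        ,   0.        ,   1.        ]]), 'D': array([-0.05484209,  0.        ,  0.        ,  0.        ,  0.        ]), 'hand_eye': array([[ 9.99999042e-01, -9.59698563e-04,  9.96987679e-04,
        -4.20791653e-01],
       [-6.35369489e-04, -9.58437554e-01, -2.85301684e-01,
        -8.09645948e+01],
       [ 1.22935405e-03,  2.85300777e-01, -9.58437246e-01,
        -1.71851847e+02],
       [ 0.00000000e+00,  0.00000000e+00,  0.00000000e+00,
         1.00000000e+00]])}
{'time_s': 0.1, 'qpos': array([-7.56300294e+01,  1.83481695e+01,  8.96977201e+01, -5.00673902e-04,
        7.20429950e+01, -1.14593928e+00]), 'qvel': array([ 0.04008367, -0.01888216, -0.12948677, -0.02774032,  0.00253592,
       -0.05988963]), 'effort': array([-4.93572898e-04, -4.13333416e+01, -2.32510346e+01,  7.28403521e-02,
        4.22492065e-02, -5.64371828e-05]), 'ee_pos': array([ 153.70654719, -553.62702658,  213.21391638]), 'ee_rot': array([-1.79998698e+02,  8.88763981e-02, -7.44839344e+01]), 'force': array([ 0.32054239, -0.09881409,  0.23503129]), 'torque': array([0.02067464, 0.0206602 , 0.0119475 ]), 'gripper_width': 91.282848297627}
```

View pics/top0.png

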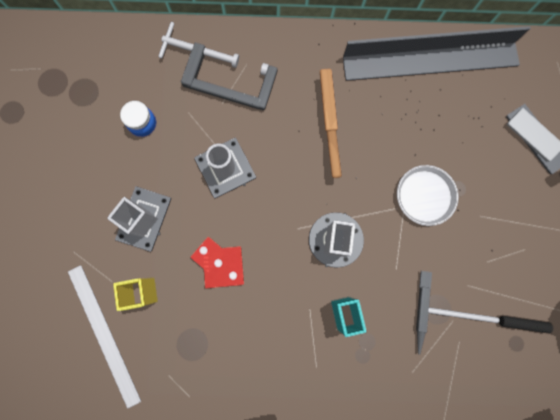

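View pics/side0.png

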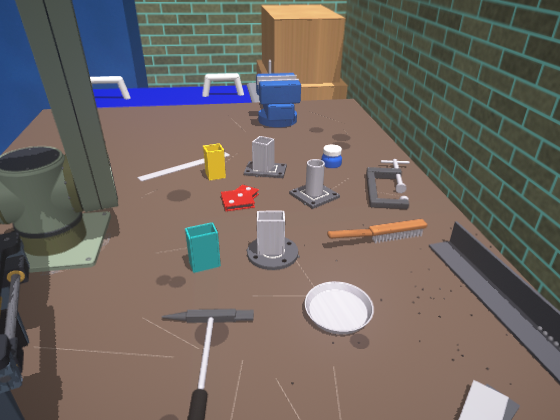

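The top view shows three bright tubes on dark plates:
- Square tube at about (127,215), on the rectangular plate.
- Pipe at about (220,158), on the square plate.
- Rectangular tube at about (342,238), on the round plate.

The look-alikes are yellow at (130,294) and turquoise at (350,317). Neither is bare steel, so neither is meant. The dish is at (427,196). One enlarged crop will confirm this.

```bash
cat > h.py <<'E'
import cv2,numpy as np
from workcell import env
def proj(n,uv,z,T=None):
    """pixels -> world points on plane z"""
    c=env.camera_params(n); T=c["cam_to_world"] if T is None else T
    q=cv2.undistortPoints(np.float64(uv).reshape(-1,1,2),c["camera_matrix"],c["D"]).reshape(-1,2)
    r=np.c_[q[:,0],-q[:,1],-np.ones(len(q))]@T[:3,:3].T
    o=T[:3,3]; return (o+r*((z-o[2])/r[:,2])[:,None])[:,:2]
def wristT(s):
    from scipy.spatial.transform import Rotation as R
    T=np.eye(4); T[:3,:3]=R.from_euler("xyz",s["ee_rot"],degrees=True).as_matrix(); T[:3,3]=s["ee_pos"]
    return T@env.camera_params("wrist")["hand_eye"]
def wshot(name):
    s=env.state(); p,d=env.grab_frame("wrist"); cv2.imwrite(f"pics/{name}.png",p); T=wristT(s); np.save(f"{name}T.npy",T); np.save(f"{name}d.npy",d); return p,d,T,s
E
python3 - <<'E'
import cv2,numpy as np
from h import *
p=cv2.imread("pics/top0.png")
def crop(x,y,w=66,h=66,k=4): return cv2.resize(p[y:y+h,x:x+w],None,fx=k,fy=k,interpolation=cv2.INTER_CUBIC)
a=np.hstack([crop(110,183),crop(192,134),crop(304,207)])
b=np.hstack([crop(103,262),crop(317,286),crop(394,163)])
cv2.imwrite("pics/crops.png",np.vstack([a,b]))
d=np.load("top0d.npy"); T=env.camera_params("top")["cam_to_world"]
# height map -> tube tops mask
v,u=np.mgrid[:420,:560]
K=env.camera_params("top")["camera_matrix"]
P=np.stack([(u-K[0,2])/K[0,0]*d,-(v-K[1,2])/K[1,1]*d,-d],-1)@T[:3,:3].T+T[:3,3]
z=P[...,2]
m=((z>85)&(z<112)&(d>0)).astype(np.uint8)
for c in cv2.findContours(m,cv2.RETR_EXTERNAL,cv2.CHAIN_APPROX_NONE)[0]:
    if cv2.contourArea(c)<80: continue
    w=proj("top",c[:,0],100).astype(np.float32); print(c.mean((0,1)).round(),[np.round(x,1) for x in cv2.minAreaRect(w)],np.median(z[m>0][:]).round(1))
# dish
print("dish z",z[196,427],z[215,240])
E
```

```text
[352. 317.] [array([ 337.4, -128. ]), array([60.1, 40.7]), np.float64(13.7)] 94.3
[129. 294.] [array([370.6, 278. ]), array([49.3, 51.8]), np.float64(12.5)] 94.3
[341. 237.] [array([ 483., -110.]), array([42.6, 61.2]), np.float64(83.3)] 94.3
[127. 215.] [array([514.6, 293.2]), array([55.7, 51. ]), np.float64(56.3)] 94.3
[219. 156.] [array([633.3, 127.6]), array([49.9, 48.1]), np.float64(2.4)] 94.3
dish z 6.614943136822262 2.4316165774222327
```

View pics/crops.png

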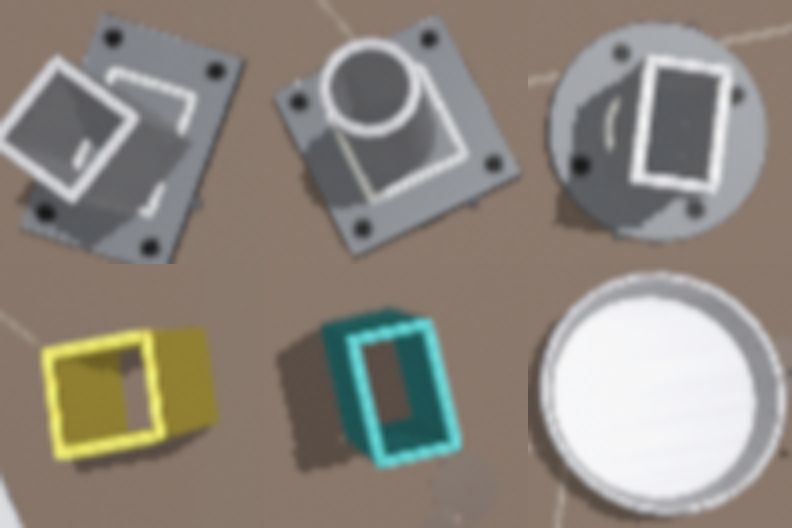

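The crops confirm it: bare-steel square tube, pipe and rectangular tube on dark plates, with the yellow and turquoise tubes excluded. Next I work out the plate centres and yaws from bolt holes and corners.

```bash
python3 - <<'E'
from h import *
def cv(o,pts): return np.array(o)+(np.float64(pts)+.5)/4-.5
S={"oblong":((110,183),[(113,38),(216,70),(150,247),(45,212)],[(105,15),(245,60),(165,268),(22,228)]),
"square":((192,134),[(165,39),(230,163),(98,229),(34,102)],[(174,18),(256,175),(93,255),(9,97)]),
"round":((304,207),[(94,53),(208,95),(167,209),(53,165)],[(129,22),(239,132),(129,242),(19,132)])}
for k,(o,h,c) in S.items():
    for P in(h,c):
        w=proj("top",cv(o,P),10); e=np.roll(w,-1,0)-w
        print(k,w.mean(0).round(1),"sides",np.hypot(*e.T).round(1),"yaw",np.degrees(np.arctan2(e[:,1],e[:,0])).round(1))
w=proj("top",cv((394,163),[(257,129),(12,129),(134,8),(134,251)]),18);print("dish",w.round(1).tolist(),(w[:2].mean(0)+w[2:].mean(0))/2)
p=cv2.imread("pics/top0.png");w=proj("top",[(137,110),(210,250),(330,130)],20);print("jar,magnet,brush",w.round())
s=env.state();print(s["ee_pos"],s["ee_rot"])
E
```

```text
oblong [521.5 293.8] sides [57.8 98.5 58.3 97.5] yaw [-105.8  163.5   73.2  -16.8]
oblong [521.2 292. ] sides [ 78.9 116.1  77.9 119.3] yaw [-106.4  162.8   75.9  -16.6]
square [636.9 126.2] sides [77.9 78.9 78.5 78.6] yaw [-151.1  118.9   28.7  -61.6]
square [635.4 125.5] sides [98.6 96.9 98.6 99. ] yaw [-151.2  118.4   30.   -61.6]
round [ 486.9 -115.3] sides [64.  64.3 63.7 63.5] yaw [-109.   160.1   70.3  -19.6]
round [ 486.2 -114.5] sides [81.6 82.7 80.6 83.4] yaw [-134.5  135.3   46.1  -44. ]
dish [[587.4, -374.3], [583.8, -242.7], [652.1, -310.4], [520.1, -305.9]] [ 585.83565378 -308.35006981]
jar,magnet,brush [[ 755.  320.]
 [ 457.  147.]
 [ 723. -100.]]
[ 153.70654719 -553.62702658  213.21391638] [-1.79998698e+02  8.88763981e-02 -7.44839344e+01]
```

```bash
cat >> h.py <<'E'
def go(x,y,z,yaw):
    s=env.state(); p=s["ee_pos"]; a=np.radians(s["ee_rot"][2]); d=np.array([x,y,z])-p
    c,n=np.cos(a),np.sin(a); r=(s["ee_rot"][2]-yaw+180)%360-180
    print("t",s["time_s"],"tool mm",np.round([c*d[0]+n*d[1],n*d[0]-c*d[1],-d[2]],1),"roll",round(r,1),"q6",round(s["qpos"][5],1))
E
python3 -c "
from h import *
go(483,-110,200,-96.7)"
```

```text
t 0.1 tool mm [-339.4 -436.    13.2] roll 22.2 q6 -1.1
```

```bash
python3 -m pendant '[{"xyz":[-0.042,-0.054,0],"roll":3,"jaw":0},{"xyz":[-0.085,-0.108,0],"roll":6,"jaw":0},{"xyz":[-0.127,-0.163,0],"roll":9,"jaw":0},{"xyz":[-0.170,-0.217,0],"roll":12,"jaw":0},{"xyz":[-0.212,-0.272,0.004],"roll":15,"jaw":0},{"xyz":[-0.255,-0.327,0.008],"roll":18,"jaw":0},{"xyz":[-0.297,-0.382,0.012],"roll":20,"jaw":0},{"xyz":[-0.340,-0.436,0.014],"roll":22.2,"jaw":0}]' 30; python3 -m pendant '[{"xyz":[0,0,0],"roll":0,"jaw":0},{"xyz":[0,0,0],"roll":0,"jaw":0},{"xyz":[0,0,0],"roll":0,"jaw":0},{"xyz":[0,0,0],"roll":0,"jaw":0},{"xyz":[0,0,0],"roll":0,"jaw":0},{"xyz":[0,0,0],"roll":0,"jaw":0},{"xyz":[0,0,0],"roll":0,"jaw":0},{"xyz":[0,0,0],"roll":0,"jaw":0}]'; python3 - <<'E'
from h import *
p,d,T,s=wshot("w1")
go(483,-110,200,-96.7)
E
```

```text
time_s: 1.1
ee_pos: [452.2, -150.8, 201.8]
ee_rot: [180.0, -0.0, -96.8]
force: [0.5, -1.1, 0.0]
gripper_width: 91.5
time_s: 2.1
ee_pos: [451.5, -152.7, 202.1]
ee_rot: [180.0, -0.0, -96.7]
force: [-0.6, -0.0, 0.5]
gripper_width: 91.1
t 2.15 tool mm [-46.  -26.4   2.1] roll 0.0 q6 76.6
```

View pics/w1.png

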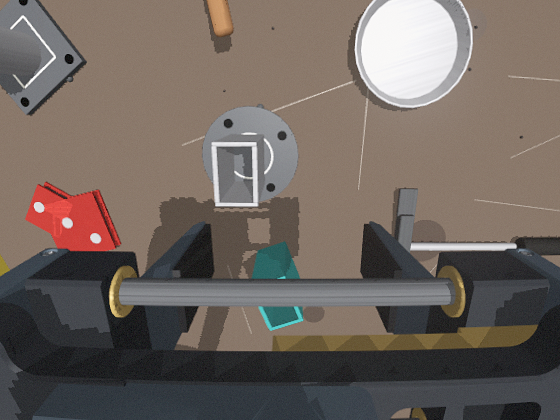

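```bash
python3 - <<'E'
from h import *
T=np.load("w1T.npy")
w=proj("wrist",[(211,142),(257,141),(260,206),(214,207)],100,T);e=np.roll(w,-1,0)-w
print("tube",w.mean(0),np.hypot(*e.T),np.degrees(np.arctan2(e[:,1],e[:,0])))
w=proj("wrist",[(202,154),(299,154),(250,106),(250,203)],10,T);print("plate",w.mean(0),np.hypot(*(w[1]-w[0])))
w=proj("wrist",[(355,45),(473,45)],18,T);print("dish",w)
go(483,-110,62,-96.7)
E
```

```text
tube [ 480.33661544 -108.29558235] [40.87561377 60.20567636 43.3861285  60.49233177] [-95.62152478 174.49190153  84.69478086  -7.8864531 ]
plate [ 484.98467889 -111.98926033] 115.45473493914939
dish [[ 590.21571257 -241.40277732]
 [ 578.23807836 -370.26819393]]
t 2.15 tool mm [-46.  -26.4 140.1] roll 0.0 q6 76.6
```

```bash
python3 -m pendant '[{"xyz":[-0.023,-0.012,0],"roll":0,"jaw":0},{"xyz":[-0.0466,-0.025,0],"roll":0,"jaw":0},{"xyz":[-0.0466,-0.025,0.0],"roll":0,"jaw":0},{"xyz":[-0.0466,-0.025,0.0],"roll":0,"jaw":0},{"xyz":[-0.0466,-0.025,0.04],"roll":0,"jaw":0},{"xyz":[-0.0466,-0.025,0.08],"roll":0,"jaw":0},{"xyz":[-0.0466,-0.025,0.11],"roll":0,"jaw":0},{"xyz":[-0.0466,-0.025,0.14],"roll":0,"jaw":0}]'; python3 -m pendant '[{"xyz":[0,0,0],"roll":0,"jaw":0},{"xyz":[0,0,0],"roll":0,"jaw":0.2},{"xyz":[0,0,0],"roll":0,"jaw":0.4},{"xyz":[0,0,0],"roll":0,"jaw":0.6},{"xyz":[0,0,0],"roll":0,"jaw":0.8},{"xyz":[0,0,0],"roll":0,"jaw":0.8},{"xyz":[0,0,0],"roll":0,"jaw":0.8},{"xyz":[0,0,0],"roll":0,"jaw":0.8}]' 30
python3 -c "
from h import *
print(env.state()['gripper_width'],env.state()['ee_pos'])
go(582.5,-307,62,-96.7)"
```

```text
time_s: 3.15
ee_pos: [481.1, -110.1, 61.2]
ee_rot: [180.0, -0.0, -96.7]
force: [0.0, -0.1, -1.3]
gripper_width: 91.1
time_s: 4.15
ee_pos: [481.8, -109.2, 62.2]
ee_rot: [-180.0, 0.0, -96.7]
force: [-0.2, 1.5, 0.2]
gripper_width: 39.9
39.887674603980216 [ 481.79342527 -109.1571369    62.20094566]
t 4.15 tool mm [ 184.8 -123.1    0.2] roll 0.0 q6 82.6
```

```bash
python3 -m pendant '[{"xyz":[0,0,-0.03],"roll":0,"jaw":0.8},{"xyz":[0,0,-0.06],"roll":0,"jaw":0.8},{"xyz":[0.035,-0.025,-0.06],"roll":0,"jaw":0.8},{"xyz":[0.070,-0.050,-0.06],"roll":0,"jaw":0.8},{"xyz":[0.105,-0.073,-0.06],"roll":0,"jaw":0.8},{"xyz":[0.140,-0.096,-0.06],"roll":0,"jaw":0.8},{"xyz":[0.170,-0.115,-0.06],"roll":0,"jaw":0.8},{"xyz":[0.185,-0.125,-0.06],"roll":0,"jaw":0.8}]'; python3 -m pendant '[{"xyz":[0,0,0],"roll":0,"jaw":0.8},{"xyz":[0,0,0],"roll":0,"jaw":0.8},{"xyz":[0,0,0.02],"roll":0,"jaw":0.8},{"xyz":[0,0,0.04],"roll":0,"jaw":0.8},{"xyz":[0,0,0.055],"roll":0,"jaw":0.8},{"xyz":[0,0,0.060],"roll":0,"jaw":0.8},{"xyz":[0,0,0.0645],"roll":0,"jaw":0.8},{"xyz":[0,0,0.0645],"roll":0,"jaw":0.8}]'
```

```text
time_s: 5.15
ee_pos: [584.0, -309.2, 119.9]
ee_rot: [179.8, 0.0, -96.8]
force: [-0.2, 1.3, -5.2]
gripper_width: 40.0
time_s: 6.15
ee_pos: [584.5, -307.6, 57.8]
ee_rot: [-180.0, -0.0, -96.7]
force: [0.3, 0.2, -4.9]
gripper_width: 39.8
```

```bash
python3 -m pendant '[{"xyz":[0,0,0.001],"roll":0,"jaw":0.8},{"xyz":[0,0,0.002],"roll":0,"jaw":0.8},{"xyz":[0,0,0.002],"roll":0,"jaw":0.8},{"xyz":[0,0,0.002],"roll":0,"jaw":0.5},{"xyz":[0,0,0.002],"roll":0,"jaw":0.3},{"xyz":[0,0,0.002],"roll":0,"jaw":0.0},{"xyz":[0,0,0.002],"roll":0,"jaw":0.0},{"xyz":[0,0,0.002],"roll":0,"jaw":0.0}]'; python3 -m pendant '[{"xyz":[0,0,-0.03],"roll":0,"jaw":0},{"xyz":[0,0,-0.06],"roll":0,"jaw":0},{"xyz":[0,0,-0.1],"roll":0,"jaw":0},{"xyz":[0,0,-0.14],"roll":0,"jaw":0},{"xyz":[0,0,-0.14],"roll":-10,"jaw":0},{"xyz":[0,0,-0.14],"roll":-20,"jaw":0},{"xyz":[0,0,-0.14],"roll":-30,"jaw":0},{"xyz":[0,0,-0.14],"roll":-40,"jaw":0}]'; python3 -c "
from h import *
go(633.3-10,127.6-25,200,-60)"
```

```text
time_s: 7.15
ee_pos: [584.3, -307.6, 55.6]
ee_rot: [-180.0, -0.0, -96.7]
force: [0.4, -0.1, -0.2]
gripper_width: 82.8
time_s: 8.15
ee_pos: [584.3, -307.6, 195.5]
ee_rot: [180.0, 0.0, -56.4]
force: [0.8, 0.3, -0.5]
gripper_width: 91.0
t 8.15 tool mm [-319.8 -259.7   -4.5] roll 3.6 q6 27.6
```

```bash
python3 -m pendant '[{"xyz":[-0.04,-0.032,0],"roll":5,"jaw":0},{"xyz":[-0.09,-0.073,0],"roll":5,"jaw":0},{"xyz":[-0.14,-0.114,0],"roll":5,"jaw":0},{"xyz":[-0.19,-0.154,0],"roll":5,"jaw":0},{"xyz":[-0.24,-0.195,0],"roll":5,"jaw":0},{"xyz":[-0.28,-0.228,0],"roll":5,"jaw":0},{"xyz":[-0.32,-0.26,-0.004],"roll":5,"jaw":0},{"xyz":[-0.32,-0.26,-0.004],"roll":5,"jaw":0}]'; python3 - <<'E'
from h import *
p,d,T,s=wshot("w2");print(s["ee_pos"],s["ee_rot"],s["qvel"].round(1))
E
```

```text
time_s: 9.15
ee_pos: [626.0, 106.3, 199.6]
ee_rot: [-179.9, 0.0, -61.4]
force: [0.4, -0.6, 0.4]
gripper_width: 91.4
[625.95369246 106.32533659 199.63543724] [-1.79942885e+02  2.51075646e-02 -6.13976983e+01] [-3.6 -0.5  1.3 -2.3  0.3 -1. ]
```

View pics/w2.png

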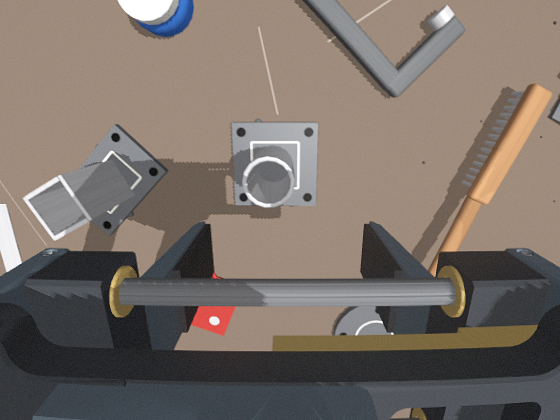

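```bash
python3 - <<'E'
from h import *
T=np.load("w2T.npy")
w=proj("wrist",[(243,182),(295,182),(269,157),(269,208)],100,T);print("pipe",w.mean(0),np.hypot(*(w[1]-w[0])),np.hypot(*(w[3]-w[2])))
for q in([(241,132),(309,132),(309,197),(243,197)],[(231,122),(317,122),(318,206),(234,206)]):
    w=proj("wrist",q,10,T);e=np.roll(w,-1,0)-w
    print("sqplate",w.mean(0),np.hypot(*e.T).round(1),np.degrees(np.arctan2(e[:,1],e[:,0])).round(1))
c=(proj("wrist",[(116,138),(154,172),(108,225)],10,T));print("obl holes",c,(c[0]+c[2])/2)
go(632.5,129,62,-61.4)
E
```

```text
pipe [633.26586127 129.57701196] 47.22725862217626 47.527225481825006
sqplate [634.43858528 127.30267198] [78.7 78.1 80.9 78.2] [ -61.4 -150.2  118.7   28.1]
sqplate [634.0442277  127.76801681] [ 98.7 101.  103.9 101.1] [ -61.4 -149.1  118.7   27.9]
obl holes [[573.42817695 308.79395804]
 [557.15221321 252.84634666]
 [463.5082937  280.65751326]] [518.46823532 294.72573565]
t 9.2 tool mm [-18.6 -17.8 137.4] roll -0.1 q6 69.9
```

```bash
python3 -m pendant '[{"xyz":[-0.018,-0.018,0],"roll":0,"jaw":0},{"xyz":[-0.018,-0.018,0],"roll":0,"jaw":0},{"xyz":[-0.018,-0.018,0.02],"roll":0,"jaw":0},{"xyz":[-0.018,-0.018,0.03],"roll":0,"jaw":0},{"xyz":[-0.018,-0.018,0.03],"roll":0,"jaw":0},{"xyz":[-0.018,-0.018,0.03],"roll":0,"jaw":0},{"xyz":[-0.018,-0.018,0.03],"roll":0,"jaw":0},{"xyz":[-0.018,-0.018,0.03],"roll":0,"jaw":0}]'; python3 -c "
from h import *
go(633.2,129,62,-61.4)"
```

```text
time_s: 10.2
ee_pos: [633.4, 127.0, 170.0]
ee_rot: [-180.0, -0.0, -61.7]
force: [0.4, -0.4, 0.6]
gripper_width: 91.2
t 10.2 tool mm [ -1.8  -0.8 108. ] roll -0.3 q6 72.0
```

```bash
python3 -m pendant '[{"xyz":[-0.002,-0.001,0.03],"roll":0,"jaw":0},{"xyz":[-0.002,-0.001,0.06],"roll":0,"jaw":0},{"xyz":[-0.002,-0.001,0.09],"roll":0,"jaw":0},{"xyz":[-0.002,-0.001,0.108],"roll":0,"jaw":0},{"xyz":[-0.002,-0.001,0.108],"roll":0,"jaw":0},{"xyz":[-0.002,-0.001,0.108],"roll":0,"jaw":0.2},{"xyz":[-0.002,-0.001,0.108],"roll":0,"jaw":0.35},{"xyz":[-0.002,-0.001,0.108],"roll":0,"jaw":0.5}]'; python3 -m pendant '[{"xyz":[0,0,0],"roll":0,"jaw":0.7},{"xyz":[0,0,0],"roll":0,"jaw":0.7},{"xyz":[0,0,0],"roll":0,"jaw":0.7},{"xyz":[0,0,0],"roll":0,"jaw":0.7},{"xyz":[0,0,-0.02],"roll":0,"jaw":0.7},{"xyz":[0,0,-0.04],"roll":0,"jaw":0.7},{"xyz":[0,0,-0.06],"roll":0,"jaw":0.7},{"xyz":[0,0,-0.06],"roll":0,"jaw":0.7}]' 30; python3 -c "
from h import *
go(485.7,-113,122,-61.7)"
```

```text
time_s: 11.2
ee_pos: [633.6, 129.3, 62.5]
ee_rot: [-179.9, -0.0, -61.7]
force: [0.4, 0.7, -0.0]
gripper_width: 64.1
time_s: 12.2
ee_pos: [633.7, 129.1, 122.0]
ee_rot: [-179.9, -0.1, -61.7]
force: [-0.1, -0.0, -4.1]
gripper_width: 46.9
t 12.2 tool mm [143.  245.1   0. ] roll 0.0 q6 72.2
```

```bash
python3 -m pendant '[{"xyz":[0.018,0.03,0],"roll":0,"jaw":0.7},{"xyz":[0.041,0.07,0],"roll":0,"jaw":0.7},{"xyz":[0.064,0.11,0],"roll":0,"jaw":0.7},{"xyz":[0.087,0.15,0],"roll":0,"jaw":0.7},{"xyz":[0.108,0.185,0],"roll":0,"jaw":0.7},{"xyz":[0.125,0.215,0],"roll":0,"jaw":0.7},{"xyz":[0.137,0.235,0],"roll":0,"jaw":0.7},{"xyz":[0.143,0.245,0],"roll":0,"jaw":0.7}]'; python3 -m pendant '[{"xyz":[0,0,0],"roll":0,"jaw":0.7},{"xyz":[0,0,0],"roll":0,"jaw":0.7},{"xyz":[0,0,0],"roll":0,"jaw":0.7},{"xyz":[0,0,0.02],"roll":0,"jaw":0.7},{"xyz":[0,0,0.04],"roll":0,"jaw":0.7},{"xyz":[0,0,0.05],"roll":0,"jaw":0.7},{"xyz":[0,0,0.055],"roll":0,"jaw":0.7},{"xyz":[0,0,0.055],"roll":0,"jaw":0.7}]'; python3 -c "
from h import *
go(485.7,-113,61.8,-61.7);wshot('w3')"
```

```text
time_s: 13.2
ee_pos: [483.7, -113.5, 120.3]
ee_rot: [179.9, 0.1, -61.8]
force: [-0.1, -0.4, -3.8]
gripper_width: 47.1
time_s: 14.2
ee_pos: [485.5, -112.8, 66.7]
ee_rot: [-180.0, -0.0, -61.7]
force: [0.5, -0.6, -4.5]
gripper_width: 47.0
t 14.2 tool mm [ 0.3 -0.1  4.9] roll 0.0 q6 47.3
```

View pics/w3.png

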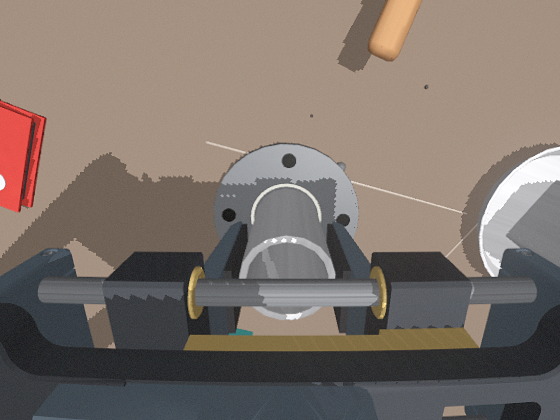

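```bash
python3 -m pendant '[{"xyz":[0,0,0.002],"roll":0,"jaw":0.7},{"xyz":[0,0,0.004],"roll":0,"jaw":0.7},{"xyz":[0,0,0.005],"roll":0,"jaw":0.7},{"xyz":[0,0,0.005],"roll":0,"jaw":0.7},{"xyz":[0,0,0.005],"roll":0,"jaw":0.4},{"xyz":[0,0,0.005],"roll":0,"jaw":0.2},{"xyz":[0,0,0.005],"roll":0,"jaw":0.0},{"xyz":[0,0,0.005],"roll":0,"jaw":0.0}]'; python3 -m pendant '[{"xyz":[0,0,-0.03],"roll":0,"jaw":0},{"xyz":[0,0,-0.06],"roll":0,"jaw":0},{"xyz":[0,0,-0.1],"roll":0,"jaw":0},{"xyz":[0,0,-0.138],"roll":0,"jaw":0},{"xyz":[0,0,-0.138],"roll":0,"jaw":0},{"xyz":[0,0,-0.138],"roll":0,"jaw":0},{"xyz":[0,0,-0.138],"roll":0,"jaw":0},{"xyz":[0,0,-0.138],"roll":0,"jaw":0}]'; python3 - <<'E'
from h import *
wshot("w4")
go(514.6-20,293.2-30,200,-33.7)
E
```

```text
time_s: 15.25
ee_pos: [485.4, -112.9, 61.7]
ee_rot: [-180.0, -0.0, -61.7]
force: [0.1, -0.4, -0.6]
gripper_width: 81.7
time_s: 16.25
ee_pos: [484.7, -112.7, 198.5]
ee_rot: [179.9, 0.1, -61.7]
force: [1.0, 0.5, 0.1]
gripper_width: 91.2
t 16.3 tool mm [-326.4 -186.9   -1.3] roll -28.0 q6 47.3
```

View pics/w4.png

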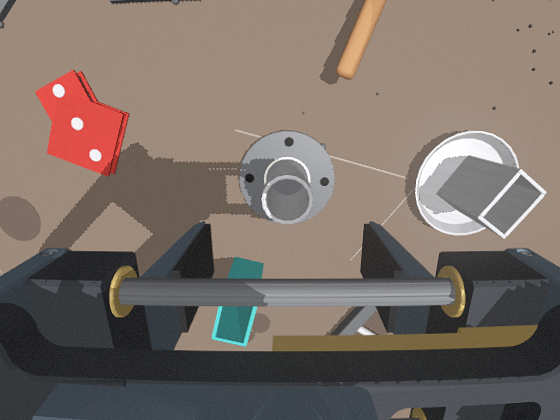

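```bash
python3 - <<'E'
from h import *
T=np.load("w4T.npy")
w=proj("wrist",[(261,199),(313,199),(287,174),(287,224)],100,T);print("pipe",w.mean(0),np.hypot(*(w[1]-w[0])),np.hypot(*(w[3]-w[2])))
w=proj("wrist",[(239.5,177),(335,177),(287,131),(287,223)],10,T);print("plate",w.mean(0),np.hypot(*(w[1]-w[0])),np.hypot(*(w[3]-w[2])))
w=proj("wrist",[(520,171),(545,190),(504,237),(479,215)],94,T);e=np.roll(w,-1,0)-w
print("obl",w.mean(0),np.hypot(*e.T),np.degrees(np.arctan2(e[:,1],e[:,0])))
E
python3 -m pendant '[{"xyz":[-0.03,-0.017,0],"roll":-5,"jaw":0},{"xyz":[-0.075,-0.043,0],"roll":-10,"jaw":0},{"xyz":[-0.120,-0.069,0],"roll":-15,"jaw":0},{"xyz":[-0.17,-0.097,0],"roll":-20,"jaw":0},{"xyz":[-0.22,-0.126,0],"roll":-25,"jaw":0},{"xyz":[-0.265,-0.152,0],"roll":-28,"jaw":0},{"xyz":[-0.3,-0.172,-0.0],"roll":-28,"jaw":0},{"xyz":[-0.326,-0.187,-0.0],"roll":-28,"jaw":0}]';python3 -m pendant '[{"xyz":[0,0,0],"roll":0,"jaw":0},{"xyz":[0,0,0],"roll":0,"jaw":0},{"xyz":[0,0,0],"roll":0,"jaw":0},{"xyz":[0,0,0],"roll":0,"jaw":0},{"xyz":[0,0,0],"roll":0,"jaw":0},{"xyz":[0,0,0],"roll":0,"jaw":0},{"xyz":[0,0,0],"roll":0,"jaw":0},{"xyz":[0,0,0],"roll":0,"jaw":0}]'; python3 -c "
from h import *
wshot('w5')"
```

```text
pipe [ 485.98758084 -111.31358375] 47.76171206625697 47.88449218363996
plate [ 486.15857211 -111.18184941] 114.61544116672694 112.91511005245967
obl [ 584.45967    -306.64283492] [35.33440825 58.49829102 38.73774533 54.72132056] [-93.03697172 175.03068678  81.05332255  -8.45827245]
time_s: 17.3
ee_pos: [494.9, 264.7, 199.0]
ee_rot: [180.0, 0.0, -33.6]
force: [-0.1, 0.0, 0.8]
gripper_width: 91.4
time_s: 18.3
ee_pos: [495.2, 262.9, 199.5]
ee_rot: [180.0, -0.0, -33.7]
force: [0.5, -0.3, 0.0]
gripper_width: 91.1
```

View pics/w5.png

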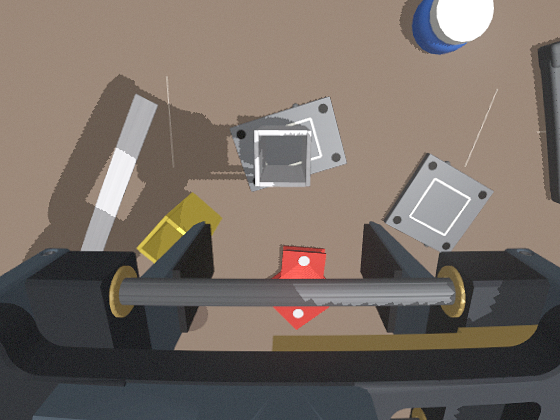

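```bash
python3 - <<'E'
from h import *
T=np.load("w5T.npy")
def rep(n,q,z):
    w=proj("wrist",q,z,T);e=np.roll(w,-1,0)-w
    print(n,w.mean(0).round(1),np.hypot(*e.T).round(1),np.degrees(np.arctan2(e[:,1],e[:,0])).round(1))
rep("sq",[(253.5,130.5),(309,130),(310,186.5),(254.5,187.5)],100)
rep("sqplate holes",[(432,168),(481,195),(446,246),(397,219)],10)
w=proj("wrist",[(241,134),(323,108),(337,156)],10,T); print("obl",(w[0]+w[2])/2,np.hypot(*(w[1]-w[0])),np.degrees(np.arctan2(*(w[1]-w[0])[::-1])))
go(513.5,293.8,62,-33.7)
E
```

```text
sq [512.7 298.1] [48.1 50.4 50.6 50.9] [ -33.2 -121.5  147.4   55.7]
sqplate holes [634.3 127.8] [75.6 77.4 78.8 74.6] [ -60.1 -150.3  117.8   27.3]
obl [520.44158566 296.20891114] 98.48526556929367 -16.505105183439298
t 18.35 tool mm [ -1.9 -35.9 137.5] roll 0.0 q6 60.5
```

```bash
python3 -m pendant '[{"xyz":[-0.004,-0.019,0],"roll":0,"jaw":0},{"xyz":[-0.004,-0.0385,0],"roll":0,"jaw":0},{"xyz":[-0.004,-0.0385,0],"roll":0,"jaw":0},{"xyz":[-0.004,-0.0385,0.03],"roll":0,"jaw":0},{"xyz":[-0.004,-0.0385,0.06],"roll":0,"jaw":0},{"xyz":[-0.004,-0.0385,0.09],"roll":0,"jaw":0},{"xyz":[-0.004,-0.0385,0.12],"roll":0,"jaw":0},{"xyz":[-0.004,-0.0385,0.1375],"roll":0,"jaw":0}]'; python3 -m pendant '[{"xyz":[0,0,0],"roll":0,"jaw":0},{"xyz":[0,0,0],"roll":0,"jaw":0.2},{"xyz":[0,0,0],"roll":0,"jaw":0.4},{"xyz":[0,0,0],"roll":0,"jaw":0.6},{"xyz":[0,0,0],"roll":0,"jaw":0.7},{"xyz":[0,0,0],"roll":0,"jaw":0.7},{"xyz":[0,0,0],"roll":0,"jaw":0.7},{"xyz":[0,0,0],"roll":0,"jaw":0.7}]' 30;  python3 -m pendant '[{"xyz":[0,0,-0.02],"roll":0,"jaw":0.7},{"xyz":[0,0,-0.04],"roll":0,"jaw":0.7},{"xyz":[0,0,-0.06],"roll":0,"jaw":0.7},{"xyz":[0,0,-0.06],"roll":7,"jaw":0.7},{"xyz":[0,0,-0.06],"roll":14,"jaw":0.7},{"xyz":[0,0,-0.06],"roll":21,"jaw":0.7},{"xyz":[0,0,-0.06],"roll":27,"jaw":0.7},{"xyz":[0,0,-0.06],"roll":27,"jaw":0.7}]'; python3 -c "
from h import *
go(634.7,127.4,122,-61.4)"
```

```text
time_s: 19.35
ee_pos: [512.2, 296.6, 60.3]
ee_rot: [179.9, 0.1, -33.7]
force: [-0.4, 0.8, -0.4]
gripper_width: 90.9
time_s: 20.35
ee_pos: [513.3, 297.2, 62.3]
ee_rot: [-180.0, -0.0, -33.7]
force: [0.2, -0.0, 2.5]
gripper_width: 50.0
time_s: 21.35
ee_pos: [512.3, 296.5, 120.5]
ee_rot: [179.8, -0.0, -60.6]
force: [-0.6, -0.3, -6.4]
gripper_width: 49.5
t 21.35 tool mm [207.4 -23.7  -1.5] roll 0.8 q6 89.6
```

```bash
python3 -m pendant '[{"xyz":[0.02,-0.002,0],"roll":0.7,"jaw":0.7},{"xyz":[0.055,-0.006,0],"roll":0.7,"jaw":0.7},{"xyz":[0.09,-0.01,0],"roll":0.7,"jaw":0.7},{"xyz":[0.125,-0.014,0],"roll":0.7,"jaw":0.7},{"xyz":[0.155,-0.017,0],"roll":0.7,"jaw":0.7},{"xyz":[0.18,-0.02,0],"roll":0.7,"jaw":0.7},{"xyz":[0.2,-0.022,0],"roll":0.7,"jaw":0.7},{"xyz":[0.2075,-0.023,0],"roll":0.7,"jaw":0.7}]'; python3 -m pendant '[{"xyz":[0,0,0],"roll":0,"jaw":0.7},{"xyz":[0,0,0],"roll":0,"jaw":0.7},{"xyz":[0,0,0],"roll":0,"jaw":0.7},{"xyz":[0,0,0.02],"roll":0,"jaw":0.7},{"xyz":[0,0,0.04],"roll":0,"jaw":0.7},{"xyz":[0,0,0.05],"roll":0,"jaw":0.7},{"xyz":[0,0,0.055],"roll":0,"jaw":0.7},{"xyz":[0,0,0.055],"roll":0,"jaw":0.7}]'; python3 -c "
from h import *
go(634.7,127.4,61.9,-61.4)"
```

```text
time_s: 22.35
ee_pos: [635.5, 126.3, 121.8]
ee_rot: [180.0, 0.0, -61.4]
force: [-0.3, 0.1, -5.5]
gripper_width: 50.0
time_s: 23.35
ee_pos: [635.0, 127.6, 67.2]
ee_rot: [-180.0, -0.0, -61.4]
force: [0.1, -0.2, -5.5]
gripper_width: 49.8
t 23.35 tool mm [0.  0.4 5.3] roll 0.0 q6 71.7
```

```bash
python3 -m pendant '[{"xyz":[0,0,0.002],"roll":0,"jaw":0.7},{"xyz":[0,0,0.004],"roll":0,"jaw":0.7},{"xyz":[0,0,0.0055],"roll":0,"jaw":0.7},{"xyz":[0,0,0.0055],"roll":0,"jaw":0.7},{"xyz":[0,0,0.0055],"roll":0,"jaw":0.4},{"xyz":[0,0,0.0055],"roll":0,"jaw":0.2},{"xyz":[0,0,0.0055],"roll":0,"jaw":0.0},{"xyz":[0,0,0.0055],"roll":0,"jaw":0.0}]'; python3 -m pendant '[{"xyz":[0,0,-0.03],"roll":0,"jaw":0},{"xyz":[0,0,-0.06],"roll":0,"jaw":0},{"xyz":[0,0,-0.1],"roll":0,"jaw":0},{"xyz":[0,0,-0.138],"roll":0,"jaw":0},{"xyz":[0,0,-0.138],"roll":0,"jaw":0},{"xyz":[0,0,-0.138],"roll":0,"jaw":0},{"xyz":[0,0,-0.138],"roll":0,"jaw":0},{"xyz":[0,0,-0.138],"roll":0,"jaw":0}]'; python3 - <<'E'
from h import *
wshot("w6")
go(575,-270,200,83.3)
E
```

```text
time_s: 24.35
ee_pos: [635.0, 127.4, 61.7]
ee_rot: [-180.0, -0.0, -61.4]
force: [0.1, 0.6, 0.3]
gripper_width: 81.8
time_s: 25.35
ee_pos: [634.4, 127.3, 198.2]
ee_rot: [179.9, 0.0, -61.4]
force: [0.3, -0.3, -0.5]
gripper_width: 91.6
t 25.4 tool mm [320.3 242.6  -1.5] roll -144.7 q6 71.7
```

View pics/w6.png

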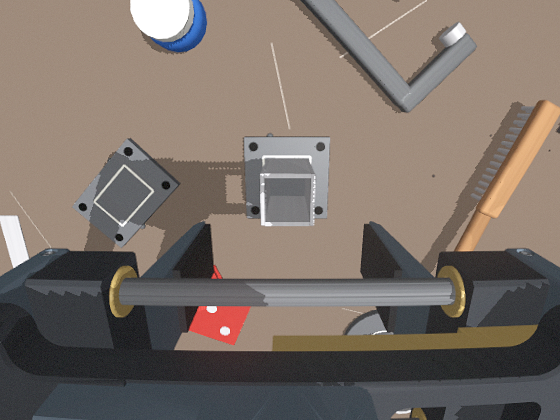

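```bash
python3 - <<'E'
from h import *
T=np.load("w6T.npy")
def rep(n,q,z):
    w=proj("wrist",q,z,T);e=np.roll(w,-1,0)-w
    print(n,w.mean(0).round(1),np.hypot(*e.T).round(1),np.degrees(np.arctan2(e[:,1],e[:,0])).round(1))
rep("sq",[(261,174),(315.5,174),(315,225),(261,225.5)],100)
rep("sqplate",[(254,147),(320,147),(319,210),(255,211)],10)
rep("obl",[(128,152),(166,185),(119,237),(82,206)],10)
go(575,-280,200,-6.7)
E
```

```text
sq [635.4 127.4] [48.8 48.9 50.9 49.4] [ -61.3 -150.4  119.3   27.3]
sqplate [633.9 127.9] [77.  77.4 79.2 78.7] [ -61.3 -150.5  119.6   27.8]
obl [518.5 296.6] [58.1 98.5 59.4 97.5] [-105.5  163.2   73.5  -17.5]
t 25.4 tool mm [329.1 247.3  -1.5] roll -54.7 q6 71.7
```

```bash
python3 -m pendant '[{"xyz":[0.03,0.022,0],"roll":-7,"jaw":0},{"xyz":[0.075,0.056,0],"roll":-14,"jaw":0},{"xyz":[0.12,0.09,0],"roll":-21,"jaw":0},{"xyz":[0.17,0.128,0],"roll":-28,"jaw":0},{"xyz":[0.22,0.165,0],"roll":-35,"jaw":0},{"xyz":[0.265,0.199,0],"roll":-42,"jaw":0},{"xyz":[0.30,0.225,0],"roll":-49,"jaw":0},{"xyz":[0.329,0.247,0],"roll":-54.7,"jaw":0}]';python3 -m pendant '[{"xyz":[0,0,0],"roll":0,"jaw":0},{"xyz":[0,0,0],"roll":0,"jaw":0},{"xyz":[0,0,0],"roll":0,"jaw":0},{"xyz":[0,0,0],"roll":0,"jaw":0},{"xyz":[0,0,0],"roll":0,"jaw":0},{"xyz":[0,0,0],"roll":0,"jaw":0},{"xyz":[0,0,0],"roll":0,"jaw":0},{"xyz":[0,0,0],"roll":0,"jaw":0}]'; python3 -c "
from h import *
wshot('w7')"
```

```text
time_s: 26.4
ee_pos: [575.0, -281.6, 199.1]
ee_rot: [-180.0, 0.0, -6.6]
force: [1.1, -0.9, -0.0]
gripper_width: 91.4
time_s: 27.4
ee_pos: [575.6, -279.7, 199.6]
ee_rot: [180.0, 0.0, -6.7]
force: [0.4, -0.3, -0.5]
gripper_width: 91.1
```

View pics/w7.png

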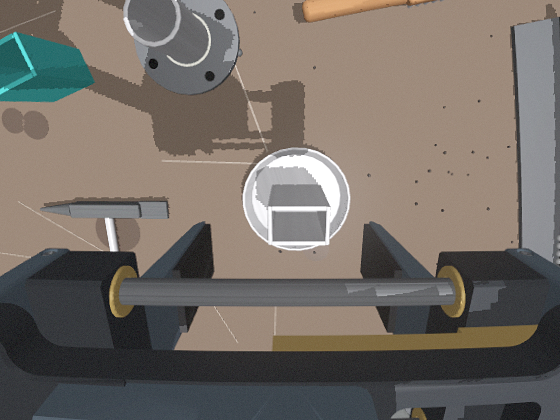

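```bash
python3 - <<'E'
from h import *
T=np.load("w7T.npy")
w=proj("wrist",[(266,206),(329,206),(329.5,245.5),(267.5,247)],94,T);e=np.roll(w,-1,0)-w
print(w.mean(0),np.hypot(*e.T),np.degrees(np.arctan2(e[:,1],e[:,0])))
go(w.mean(0)[0],w.mean(0)[1],56,-6.7); go(584.4,-307.6,56,-6.7)
E
```

```text
[ 583.03420243 -307.79457294] [59.78148268 40.99262682 61.31002704 42.52961877] [ -6.64559075 -93.64735002 174.83892588  84.21148081]
t 27.45 tool mm [ 10.6  27.  143.6] roll 0.0 q6 -20.3
t 27.45 tool mm [ 12.   26.7 143.6] roll 0.0 q6 -20.3
```

```bash
python3 -m pendant '[{"xyz":[0.006,0.013,0],"roll":0,"jaw":0},{"xyz":[0.0115,0.027,0],"roll":0,"jaw":0},{"xyz":[0.0115,0.027,0],"roll":0,"jaw":0},{"xyz":[0.0115,0.027,0.03],"roll":0,"jaw":0},{"xyz":[0.0115,0.027,0.06],"roll":0,"jaw":0},{"xyz":[0.0115,0.027,0.09],"roll":0,"jaw":0},{"xyz":[0.0115,0.027,0.12],"roll":0,"jaw":0},{"xyz":[0.0115,0.027,0.1435],"roll":0,"jaw":0}]'; python3 -m pendant '[{"xyz":[0,0,0],"roll":0,"jaw":0},{"xyz":[0,0,0],"roll":0,"jaw":0.15},{"xyz":[0,0,0],"roll":0,"jaw":0.3},{"xyz":[0,0,0],"roll":0,"jaw":0.4},{"xyz":[0,0,0],"roll":0,"jaw":0.6},{"xyz":[0,0,0],"roll":0,"jaw":0.6},{"xyz":[0,0,0],"roll":0,"jaw":0.6},{"xyz":[0,0,0],"roll":0,"jaw":0.6}]' 30;  python3 -m pendant '[{"xyz":[0,0,-0.03],"roll":0,"jaw":0.6},{"xyz":[0,0,-0.06],"roll":0,"jaw":0.6},{"xyz":[0,0,-0.09],"roll":0,"jaw":0.6},{"xyz":[0,0,-0.116],"roll":0,"jaw":0.6},{"xyz":[0,0,-0.116],"roll":5,"jaw":0.6},{"xyz":[0,0,-0.116],"roll":10,"jaw":0.6},{"xyz":[0,0,-0.116],"roll":10.3,"jaw":0.6},{"xyz":[0,0,-0.116],"roll":10.3,"jaw":0.6}]'; python3 -c "
from h import *
go(519.5,295.5,172,-17)"
```

```text
time_s: 28.45
ee_pos: [583.4, -307.6, 54.7]
ee_rot: [-180.0, 0.1, -6.7]
force: [-0.2, -0.4, -0.2]
gripper_width: 91.1
time_s: 29.45
ee_pos: [584.0, -308.0, 56.9]
ee_rot: [180.0, -0.0, -6.7]
force: [-2.7, 0.0, 6.0]
gripper_width: 60.1
time_s: 30.45
ee_pos: [583.5, -307.6, 170.9]
ee_rot: [-180.0, 0.1, -16.9]
force: [-0.0, 0.0, -5.7]
gripper_width: 59.7
t 30.45 tool mm [-236.7 -558.3   -1.1] roll 0.1 q6 -11.9
```

```bash
python3 -m pendant '[{"xyz":[-0.009,-0.02,0],"roll":0,"jaw":0.6},{"xyz":[-0.025,-0.06,0],"roll":0,"jaw":0.6},{"xyz":[-0.042,-0.10,0],"roll":0,"jaw":0.6},{"xyz":[-0.059,-0.14,0],"roll":0,"jaw":0.6},{"xyz":[-0.076,-0.18,0],"roll":0,"jaw":0.6},{"xyz":[-0.093,-0.22,0],"roll":0,"jaw":0.6},{"xyz":[-0.110,-0.26,0],"roll":0,"jaw":0.6},{"xyz":[-0.127,-0.30,0],"roll":0,"jaw":0.6}]'; python3 -m pendant '[{"xyz":[-0.017,-0.04,0],"roll":0,"jaw":0.6},{"xyz":[-0.034,-0.08,0],"roll":0,"jaw":0.6},{"xyz":[-0.051,-0.12,0],"roll":0,"jaw":0.6},{"xyz":[-0.068,-0.16,0],"roll":0,"jaw":0.6},{"xyz":[-0.085,-0.20,0],"roll":0,"jaw":0.6},{"xyz":[-0.098,-0.23,0],"roll":0,"jaw":0.6},{"xyz":[-0.107,-0.25,0],"roll":0,"jaw":0.6},{"xyz":[-0.110,-0.258,0],"roll":0,"jaw":0.6}]';  python3 -m pendant '[{"xyz":[0,0,0],"roll":0,"jaw":0.6},{"xyz":[0,0,0],"roll":0,"jaw":0.6},{"xyz":[0,0,0],"roll":0,"jaw":0.6},{"xyz":[0,0,0.03],"roll":0,"jaw":0.6},{"xyz":[0,0,0.06],"roll":0,"jaw":0.6},{"xyz":[0,0,0.08],"roll":0,"jaw":0.6},{"xyz":[0,0,0.09],"roll":0,"jaw":0.6},{"xyz":[0,0,0.09],"roll":0,"jaw":0.6}]'; python3 -c "
from h import *
go(519.5,295.5,62.7,-17)"
```

```text
time_s: 31.45
ee_pos: [549.0, 18.6, 172.2]
ee_rot: [-180.0, 0.0, -16.9]
force: [0.8, 0.2, -5.1]
gripper_width: 60.1
time_s: 32.45
ee_pos: [519.5, 296.1, 172.0]
ee_rot: [180.0, 0.0, -16.9]
force: [0.8, -0.6, -5.5]
gripper_width: 59.8
time_s: 33.45
ee_pos: [520.2, 294.6, 81.7]
ee_rot: [180.0, 0.0, -17.0]
force: [-0.7, 1.3, -5.2]
gripper_width: 60.1
t 33.45 tool mm [-0.9 -0.6 19. ] roll -0.0 q6 45.4
```

Lower in a slow feel-down, watching force.

```bash
python3 -m pendant '[{"xyz":[-0.001,-0.001,0.006],"roll":0,"jaw":0.6},{"xyz":[-0.001,-0.001,0.012],"roll":0,"jaw":0.6},{"xyz":[-0.001,-0.001,0.015],"roll":0,"jaw":0.6},{"xyz":[-0.001,-0.001,0.017],"roll":0,"jaw":0.6},{"xyz":[-0.001,-0.001,0.0185],"roll":0,"jaw":0.6},{"xyz":[-0.001,-0.001,0.0185],"roll":0,"jaw":0.6},{"xyz":[-0.001,-0.001,0.0185],"roll":0,"jaw":0.6},{"xyz":[-0.001,-0.001,0.0185],"roll":0,"jaw":0.6}]'
```

```text
time_s: 34.45
ee_pos: [519.6, 296.3, 63.6]
ee_rot: [-180.0, -0.0, -17.0]
force: [0.2, -0.2, -5.3]
gripper_width: 59.3
```

```bash
python3 -m pendant '[{"xyz":[0,0,0.001],"roll":0,"jaw":0.6},{"xyz":[0,0,0.0015],"roll":0,"jaw":0.6},{"xyz":[0,0,0.0015],"roll":0,"jaw":0.6},{"xyz":[0,0,0.0015],"roll":0,"jaw":0.6},{"xyz":[0,0,0.0015],"roll":0,"jaw":0.3},{"xyz":[0,0,0.0015],"roll":0,"jaw":0.2},{"xyz":[0,0,0.0015],"roll":0,"jaw":0.0},{"xyz":[0,0,0.0015],"roll":0,"jaw":0.0}]'; python3 -m pendant '[{"xyz":[0,0,-0.03],"roll":0,"jaw":0},{"xyz":[0,0,-0.06],"roll":0,"jaw":0},{"xyz":[0,0,-0.1],"roll":0,"jaw":0},{"xyz":[0,0,-0.138],"roll":0,"jaw":0},{"xyz":[0,0,-0.138],"roll":0,"jaw":0},{"xyz":[0,0,-0.138],"roll":0,"jaw":0},{"xyz":[0,0,-0.138],"roll":0,"jaw":0},{"xyz":[0,0,-0.138],"roll":0,"jaw":0}]'; python3 - <<'E'
from h import *
wshot("w8")
E
```

```text
time_s: 35.45
ee_pos: [519.6, 296.3, 61.9]
ee_rot: [180.0, -0.0, -17.0]
force: [-0.3, 0.8, 0.6]
gripper_width: 89.4
time_s: 36.45
ee_pos: [519.1, 296.0, 198.8]
ee_rot: [179.9, 0.1, -17.0]
force: [-0.2, 0.8, -0.0]
gripper_width: 91.1
```

View pics/w8.png

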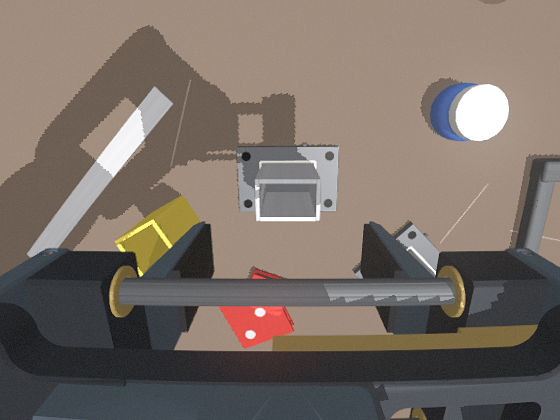

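```bash
python3 - <<'E'
from h import *
T=np.load("w8T.npy")
for n,q,z in(("tube",[(255,177),(320,177),(320.5,220),(256,220.5)],100),("plate",[(246,156),(330,156),(330,204),(247.5,204)],10)):
    w=proj("wrist",q,z,T);e=np.roll(w,-1,0)-w
    print(n,w.mean(0).round(1),np.hypot(*e.T).round(1),np.degrees(np.arctan2(e[:,1],e[:,0])).round(1))
E
python3 -m pendant '[{"xyz":[0,0.03,-0.02],"roll":0,"jaw":0},{"xyz":[0,0.06,-0.05],"roll":0,"jaw":0},{"xyz":[0,0.09,-0.08],"roll":0,"jaw":0},{"xyz":[0,0.12,-0.08],"roll":0,"jaw":0},{"xyz":[0,0.16,-0.08],"roll":0,"jaw":0},{"xyz":[-0.04,0.20,-0.08],"roll":0,"jaw":0},{"xyz":[-0.08,0.24,-0.08],"roll":0,"jaw":0},{"xyz":[-0.10,0.26,-0.08],"roll":0,"jaw":0}]'
python3 -m pendant '[{"xyz":[0,0,0],"roll":0,"jaw":0},{"xyz":[0,0,0],"roll":0,"jaw":0},{"xyz":[0,0,0],"roll":0,"jaw":0},{"xyz":[0,0,0],"roll":0,"jaw":0},{"xyz":[0,0,0],"roll":0,"jaw":0},{"xyz":[0,0,0],"roll":0,"jaw":0},{"xyz":[0,0,0],"roll":0,"jaw":0},{"xyz":[0,0,0],"roll":0,"jaw":0}]'
python3 -c "
from h import *
p,_=env.grab_frame('top');cv2.imwrite('pics/top1.png',p)"
```

```text
tube [520.3 298.2] [58.5 41.2 60.6 41.7] [ -16.9 -104.5  163.6   72.6]
plate [520.1 295. ] [ 99.   59.2 101.6  59.2] [ -16.9 -104.7  163.1   72.7]
time_s: 37.5
ee_pos: [345.5, 75.8, 279.8]
ee_rot: [180.0, 0.0, -17.0]
force: [0.5, -0.1, 0.1]
gripper_width: 91.3
time_s: 38.5
ee_pos: [348.0, 76.9, 280.1]
ee_rot: [180.0, -0.0, -17.0]
force: [0.6, 0.4, 0.5]
gripper_width: 91.2
```

View pics/top1.png

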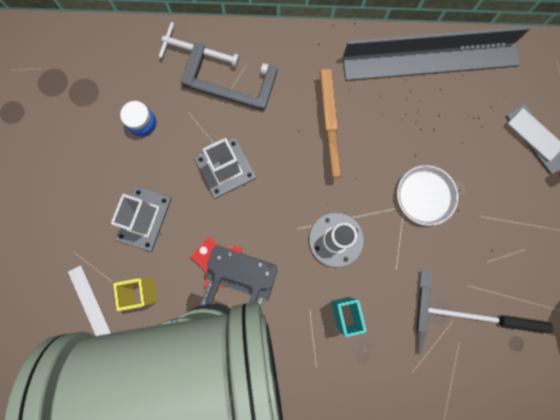

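The tubes stand upright on their own plates, and the brush, jar and dish are where they were. The magnet, partly under the raised gripper, was never approached. The gripper is clear at z=280 mm, so I'm handing in.

```bash
python3 -c "
from workcell import env
print(env.job_done())"
```

```text
the job is handed in; nothing more can be done
None
```

All three tubes now stand upright on their own plates, and the job was handed in at about 38.5 s. I parked the rectangular tube in the dish, moved the pipe to the round plate and the square tube to the square plate, then moved the rectangular tube to its own plate.

| Tube | Centre offset (limit 12 mm) | Angle to plate (limit about 10°) |
|---|---|---|
| Pipe | about 0.3 mm | not needed |
| Square | about 1.5 mm | under 1° |
| Rectangular | about 3 mm | under 1° |

- **Checks:** These come from wrist-camera images taken just after each release. The final top view showed all three tubes upright, with the brush, jar and dish where they were and the gripper clear of everything.
- **Not fully checked:** The magnet was partly hidden under the raised gripper in that last view, so its final position was not fully seen. The gripper never came near it.
- **Disagreement:** The top and wrist cameras differed by 2–3 mm, and by about 5 mm for the square tube at its start. I mostly trusted the wrist camera, whose readings stayed consistent.

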